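# Isolate the control box, plug in its relay, clip the hood cover on and switch on again

## Task

The small grey control box on the bench needs its relay. First flick the box's toggle switch off. Plug the narrow relay upright into the socket in the open bay until it is fully home, then set the white hood cover over it and press it straight down until both sprung tabs have snapped under their ledges and it sits flush on the rim. Only then flick the switch on again; leave the wide relay standing where it is.

Things in the scene. Friction and masses are not known exactly. Their poses are not given: they have to be found in the camera images.
- control_box: Grey plastic control box, 48 mm high, screwed to the bench askew to the robot. Origin: under the middle of its open bay, on the bench; z up, y along the box, x across it. Bay 72 (x) by 104 mm (y) outside, walls 3 mm, inside 66 by 98. At the bay's -y end follows a closed end 36 mm long and as high, with the toggle switch on its top.
- bay_rim (a point): Middle of the bay, level with the top of its walls (48 mm above the bench); axes as the box. Halfway along each short wall (y = +49 and -49 mm) a ledge 26 mm wide juts 3.5 mm inward, its top at the rim, its underside 10 mm below: the tabs catch under it.
- socket_mouth (a point): Middle of the mouth of the black relay socket in the middle of the bay, 20 mm below the rim; axes as the box. Socket block 40 (x) by 50 mm (y), its top face at this height; its rectangular hole is 21.6 (x) by 27.6 mm (y), 13 mm deep, with a 1.8 mm chamfer.
- relay_mid (a point): Centre of the narrow relay, 28 mm above its lower end; it stands upright, z up. Clear case with copper coil, 28 (own x) by 34 mm (own y), 44 mm high; below it a black block plug 20 (x) by 26 mm (y), 12 mm long. 50 to 100 g. Fits with its x along the box's x, either way round; home, this point is 16 mm above the socket mouth and the case stands 24 mm out of the bay.
- wide_relay_mid (a point): The wide relay, for another box: same build and height, but 58 by 34 mm; centre, 28 mm above the bench.
- cover_mid (a point): Centre of the white hood cover, which stands hood up on four ribs, z up: 27.5 mm above the ribs' ends, 5.5 mm above its flange's underside. Flange 72 (own x) by 104 mm (own y), 3 mm thick; on it a hood 46 (x) by 66 mm (y), 30 mm high, to be grasped across the 46 mm. 85 to 140 g. Fits with its x along the box's x, either way round; home, this point is 5.5 mm above bay_rim.
- hood_top (a point): Middle of the hood's flat top, 27.5 mm above cover_mid. Corner ribs with tapered ends reach 22 mm below the flange (1.1 mm clearance to the bay's walls), the two tabs 20.6 mm. Laid on, the cover stops with its flange about 17 mm above the rim, the hooks on the ledges; 10 to 20 N straight down make the tabs give and snap.
- tab_left (a joint): Bend of the sprung tab at the cover's +y end, rad: 0 relaxed, about 0.25 while its hook is squeezed past the ledge (it juts 2.7 mm past the ledge's face), back to nearly 0 when it has caught below it.
- tab_right (a joint): The same for the tab at the cover's -y end.
- power_switch (a joint): Black paddle toggle, rad: 0 = off, leaning to the box's -x side; 0.84 = on, leaning to its +x side (as it starts). It hinges along the box's y, 2 mm above the top of the closed end, and stays where it is left. About 1.5 N sideways at its tip moves it.
- switch_tip (a point): Near the upper end of the toggle's paddle (18 mm wide along the box's y, 7 mm thick, 32 mm long), 30 mm from its hinge, 69.5 mm to the -y side of bay_rim.

How it is judged:
On the way, in this order (a step that is already met when the one before it is completed fails the run):
1. the toggle switch is off (value of joint power_switch below 0.2 rad), for 0.2 s.
2. the narrow relay is fully home in the socket, upright, the switch off (horizontal distance between relay_mid and socket_mouth below 0.003 m and z of relay_mid in the frame of socket_mouth below 0.018 m and angle between relay_mid's own z axis and vertical below 0.06 rad and value of joint power_switch below 0.3 rad), for 0.2 s.
3. the cover sits flush over the relay, both tabs sprung back under their ledges, the switch still off (all of step 2 and z of cover_mid in the frame of bay_rim below 0.0075 m and horizontal distance between cover_mid and bay_rim below 0.004 m and angle between cover_mid's own z axis and vertical below 0.04 rad and value of joint each of tab_left, tab_right below 0.12 rad), for 0.2 s.
4. the toggle switch is on again (value of joint power_switch above 0.65 rad), for 0.2 s.
At the end, for the whole second after the job is handed in: The narrow relay is fully home in the socket (within 2 mm of its depth and 3 mm sideways, upright); the cover lies flush on the rim (within 2 mm of its height, 4 mm sideways, level) with both tabs relaxed (below 0.12 rad) under their ledges; the switch is on (above 0.65 rad) (horizontal distance between relay_mid and socket_mouth below 0.003 m and z of relay_mid in the frame of socket_mouth below 0.018 m and angle between relay_mid's own z axis and vertical below 0.06 rad and z of cover_mid in the frame of bay_rim below 0.0075 m and horizontal distance between cover_mid and bay_rim below 0.004 m and angle between cover_mid's own z axis and vertical below 0.04 rad and value of joint each of tab_left, tab_right below 0.12 rad and value of joint power_switch above 0.65 rad); the robot touches nothing.
It fails at once if the wide relay is moved or knocked over (distance of wide_relay_mid from where it was at the start of the episode above 0.03 m or angle between wide_relay_mid's own z axis and vertical above 0.4 rad).
It also fails if it takes over 62 s, if anything falls off the work surface, if the arm or the gripper's body presses on something with over 40 N, if the wrist force passes 120 N, or if a joint passes its speed limit or range.

## Robot

A 7-joint arm with a two-finger parallel gripper is mounted at the origin on a cart in front of the work surface, level with it; the furniture and walls round the work are solid. World frame = base frame: x ahead of the robot, y to its left, z up, the work surface at z = 0. Lengths are in m, angles in rad, forces in N, time in s.
With the tool pointing down it reaches from about 0.35 to 0.9 m from the base axis. Payload 8.1 kg.
Tool frame: the origin (TCP) lies at the very end of the fingers, on their centre line; the grasp point (between the pads) lies 19 mm behind it; z points along the fingers, y is the line along which they close (so a half turn about z gives the same grasp; the last joint's range is limited). The gripper opens to 92 mm and grips with 3 to 60 N. Pads are 19 mm wide; open, the fingers measure 130 mm over their backs; the gripper's body (75 mm by 190 mm) begins 47 mm behind the grasp point.
Start: joints at [-1.27, 0.434, 0.025, 1.573, -0.012, 1.134, -0.075], TCP at [0.246, 0.575, 0.227] pointing down, gripper open.
Joint ranges: [-2.62, 2.62], [-0.44, 2.09], [-1.27, 1.32], [0.08, 2.57], [-1.32, 4.46], [0.12, 2], [-2.74, 2.74]. Speed limits (rad/s): [2.22, 2.22, 3.01, 3.01, 3.14, 3.14, 3.14].

## Interface

Orientations are given as a rotation vector (axis times angle).
In Python, from cell import arm gives the robot as it stands.
- The arm moves only by the tool drive_tool, never from a script. Its argument "targets" is a list of rows, each a list of 7 numbers: the turn, a rotation vector about the world's x, y, z in units of 5 degrees (1.0 is 5 degrees), then the shift along the world's x, y, z in units of 40 mm (1.0 is 40 mm), then the opening, from 0 (shut) to 1 (fully open). In form: [[wx, wy, wz, dx, dy, dz, fingers], ...]. A call has 1 to 5 rows; each row is the pose to reach, as a shift and turn from the pose commanded when the call began; what a row does not reach only later rows make up. A row lasts 1/10 s, in which the tool goes at most 50 mm and 8.59 degrees, less where a joint would pass 70% of its speed; a pose out of reach is approached as far as the arm can. A call with a gripper value outside its range is refused whole. The fingers move at their own pace and stop on an object; "force" is the grip in N (left out, the last holds). Time passes only in rows, so rows that repeat a pose let the fingers close. It gives the time, the measured TCP pose, the force, the opening and the grip force at its end, in the units of the state.
- arm.observe(): the state, without advancing time (a new reading comes with each control period).
- arm.get_image(name): name is "scene" or "top"; returns a dict with "pixels" (480x640x3 uint8, red, green, blue), "intrinsics" (3x3 intrinsics, pixels), "k1" (the pictures are not rectified: a ray, as slopes to the right and down, at radius r is drawn at 1 + k1 r^2 times it, then the intrinsics apply), "rvec" (rotation vector, rad) and "tvec" (3), from world to camera coordinates, as OpenCV has them. Camera axes: x right, y down, z forward; pixel columns grow to the right and rows downward; lengths in m; the calibration is good to about 2 mm. A picture is of the moment at which its call begins. There is no depth.
- arm.sign_off(): hands the job in; it is judged then, once.
The state is a dict: "clock": time; "joints": joint angles; "dq": joint speeds; "joint_efforts": joint torques, N m; "position": TCP position; "ee_rot": TCP orientation; "force": force on the tool from outside, world axes, zero at the start; "ft_torque": the same for the moment, N m; "width": opening from 0.0 (shut) to 1.0 (fully open); "gripper_force": force on a finger pad.
Only numpy, scipy, OpenCV 4.12 (cv2) and the standard library are available. Lean on these libraries where they do the work, as an engineer would, in place of code of your own. Each camera call takes 0.05 s, during which the arm holds its last target. There are 200 camera calls.

## Working session

There is one attempt and no reset: what is moved stays moved. The work goes in short steps, Python scripts to look and compute and a tool call to move; the robot and the scene stay as the last step left them, time stands still between calls to the robot, and variables do not carry over. Pictures are saved under pics/ and viewed, at most 10 in all, crops included, and the job is handed in when it is done.

Besides the shell and the picture viewer there is one more tool, called after ">>>" as name(argument=value, ...), one argument or row to a line, values as JSON. drive_tool: Moves the arm, as the interface text tells. Its arguments: {"type":"object","properties":{"targets":{"type":"array"},"force":{"type":"number"}},"required":["targets"]}

```bash
ls; mkdir -p pics; python3 - <<'E'
from cell import arm
import cv2,numpy as np
for n in("scene","top"):
    d=arm.get_image(n); cv2.imwrite(f"pics/{n}0.png",d["pixels"][:,:,::-1]); np.savez(f"{n}_cal.npz",K=d["intrinsics"],k1=d["k1"],r=d["rvec"],t=d["tvec"])
    R=cv2.Rodrigues(np.array(d["rvec"]))[0]; print(n,d["intrinsics"],d["k1"],-R.T@np.array(d["tvec"]))
print(arm.observe())
E
```

```text
pics
scene [[477.69293137   0.         314.82412781]
 [  0.         477.69293137 233.91213133]
 [  0.           0.           1.        ]] -0.05196074310969918 [-0.31926852  0.66527211  0.6032917 ]
top [[571.7963528   0.        317.1184311]
 [  0.        571.7963528 234.8923157]
 [  0.          0.          1.       ]] -0.1819289374731853 [0.26409642 0.16897467 1.2413361 ]
{'clock': 0.1, 'joints': array([-1.26958222,  0.4351428 ,  0.02496454,  1.57401507, -0.01158204,
        1.13401908, -0.07511448]), 'dq': array([-1.76452677e-03, -1.33883024e-03,  3.24703509e-04, -3.24955498e-03,
       -2.33836934e-03,  2.30614763e-03, -3.13245691e-05]), 'joint_efforts': array([ 2.66467730e-03, -6.69112301e+01,  9.87448320e-01, -3.15145719e+01,
       -6.05992251e-02,  3.74213350e-02,  9.92851983e-05]), 'position': array([0.24544544, 0.57427531, 0.22602642]), 'ee_rot': array([-6.30083921e-01, -3.07760755e+00,  2.24945159e-03]), 'force': array([ 0.01692441, -0.12247003, -0.03447211]), 'ft_torque': array([0.03766975, 0.02177317, 0.01076486]), 'gripper_force': 0.0, 'width': 1.001176646063395}
```

View pics/top0.png

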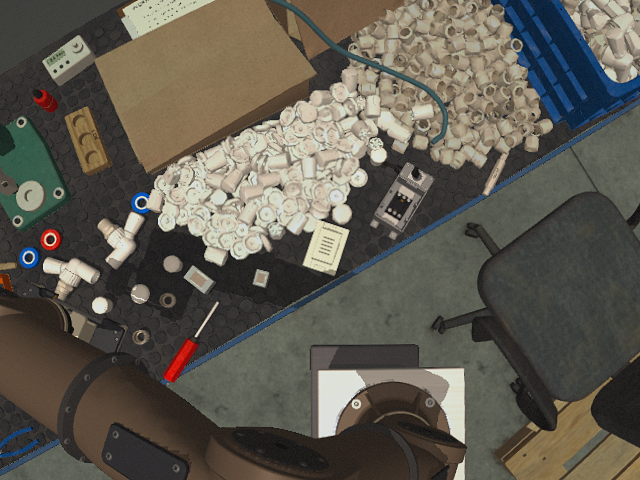

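View pics/scene0.png

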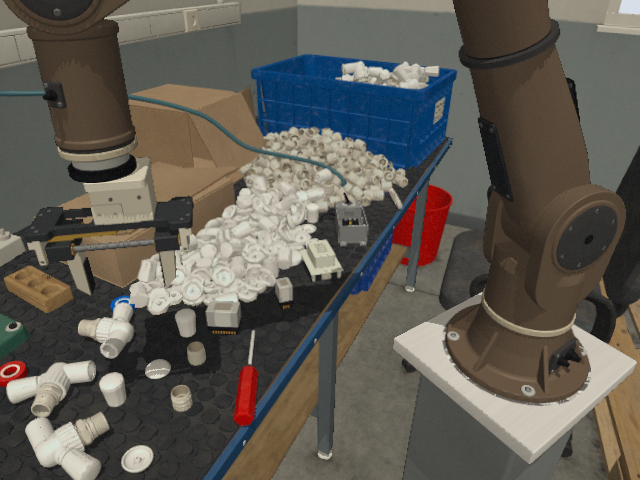

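The top view shows the box at about (405,200), with its switch end at (416,172), the cover at (325,246), the narrow relay at (261,277) and the wide relay at (199,278). I'll enlarge these for corner positions.

```bash
python3 - <<'E'
import cv2,numpy as np
a=cv2.imread("pics/top0.png"); o=np.zeros((600,800,3),np.uint8)
def put(x,y,w,h,ox,oy,s=5):
    c=cv2.resize(a[y:y+h,x:x+w],None,fx=s,fy=s,interpolation=cv2.INTER_CUBIC)
    for i in range(0,w,10): c[:6,i*s]=(0,255,255)
    for i in range(0,h,10): c[i*s,:6]=(0,255,255)
    o[oy:oy+h*s,ox:ox+w*s]=c
put(365,155,80,85,0,0); put(295,210,65,70,410,0); put(180,260,100,34,0,430)
cv2.imwrite("pics/crop1.png",o)
E
```

```text
(no output)
```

View pics/crop1.png

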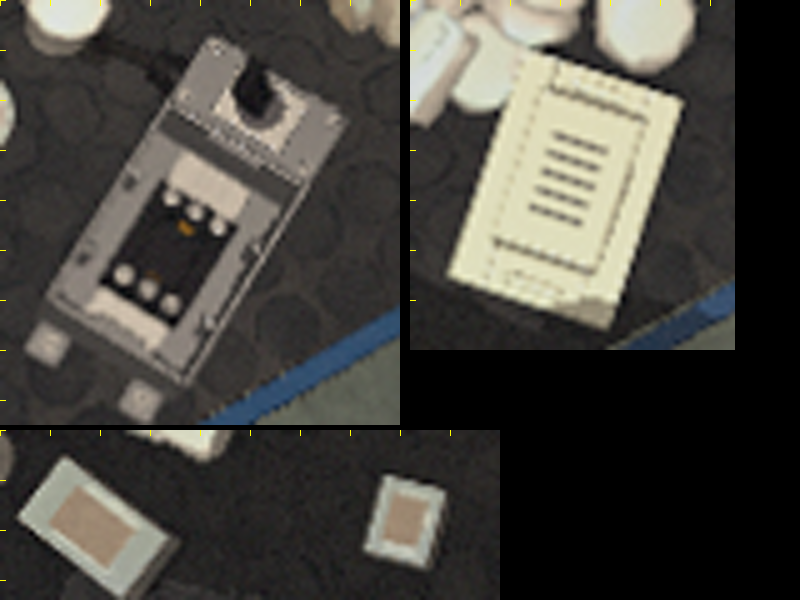

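```bash
cat > vis.py <<'E'
import cv2,numpy as np
from scipy.optimize import least_squares
def cal(n):
    c=np.load(f"{n}_cal.npz"); return c["K"],float(c["k1"]),c["r"],c["t"]
def proj(n,P):
    K,k1,r,t=cal(n); return cv2.projectPoints(np.asarray(P,float).reshape(-1,3),r,t,K,np.array([k1,0,0,0.]))[0][:,0]
def ray(n,uv,z):
    K,k1,r,t=cal(n); R=cv2.Rodrigues(r)[0]
    u=cv2.undistortPoints(np.array(uv,float).reshape(-1,1,2),K,np.array([k1,0,0,0.]))[:,0]
    d=np.c_[u,np.ones(len(u))]@R; c=-R.T@t
    return c+d*((z-c[2])/d[:,2])[:,None]
def body(p,L):
    L=np.asarray(L,float); c,s=np.cos(p[2]),np.sin(p[2])
    return np.c_[p[0]+c*L[:,0]-s*L[:,1],p[1]+s*L[:,0]+c*L[:,1],L[:,2]]
def fit(obs,p0):  # obs: list of (cam, local pts, px)
    f=lambda p: np.concatenate([(proj(n,body(p,L))-np.array(q)).ravel() for n,L,q in obs])
    r=least_squares(f,p0,x_scale=[.01,.01,.1]); return r.x,r.fun.reshape(-1,2)
E
python3 - <<'E'
from vis import *
np.set_printoptions(precision=4,suppress=True)
box=[[407.4,162.4],[434.2,179.4],[401.6,231.6],[374.6,214.4]]
print(ray("top",box,.048))
cov=[[316.6,219],[349.8,230.2],[335.2,275.6],[302.4,265]]
print(ray("top",cov,.025))
rel=[[257.2,269],[269,272.4],[266,287.6],[252.8,284]]
print(ray("top",rel,.056))
w=[[193,265.4],[213.6,282],[204.4,293.4],[183.6,277.6]]
print(ray("top",w,.056))
print(ray("top",[[416,172]],.06))
a=cv2.imread("pics/scene0.png")
o=np.zeros((600,800,3),np.uint8)
def put(x,y,w,h,ox,oy,s=5):
    c=cv2.resize(a[y:y+h,x:x+w],None,fx=s,fy=s,interpolation=cv2.INTER_CUBIC)
    for i in range(0,w,10): c[:6,i*s]=(0,0,255)
    for i in range(0,h,10): c[i*s,:6]=(0,0,255)
    o[oy:oy+h*s,ox:ox+w*s]=c
put(325,175,55,75,0,0,6); put(295,230,55,55,340,0,6); put(200,270,100,48,10,455,3);put(265,270,40,45,320,340,5)
cv2.imwrite("pics/crop2.png",o)
E
```

```text
[[ 0.5944 -0.0359  0.048 ]
 [ 0.5569 -0.0934  0.048 ]
 [ 0.4428 -0.019   0.048 ]
 [ 0.4799  0.0379  0.048 ]]
[[0.474  0.161  0.025 ]
 [0.4495 0.0896 0.025 ]
 [0.3517 0.1217 0.025 ]
 [0.3745 0.1916 0.025 ]]
[[0.3634 0.2851 0.056 ]
 [0.3563 0.2604 0.056 ]
 [0.3248 0.2665 0.056 ]
 [0.3322 0.294  0.056 ]]
[[0.3708 0.4204 0.056 ]
 [0.3362 0.3761 0.056 ]
 [0.3124 0.395  0.056 ]
 [0.3451 0.4398 0.056 ]]
[[ 0.57   -0.0518  0.06  ]]
```

View pics/crop2.png

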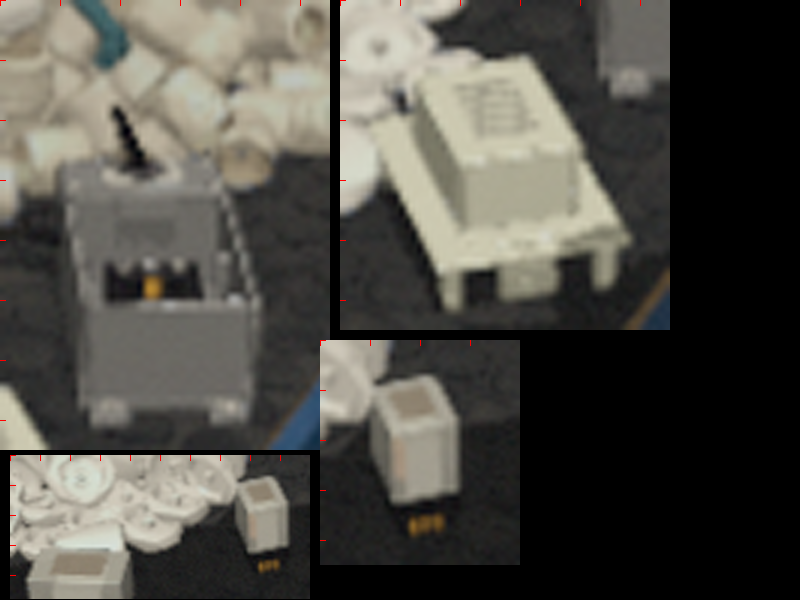

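```bash
python3 - <<'E'
from vis import *
np.set_printoptions(precision=4,suppress=True)
def C(a,b,c,d,z): # order +-,--,-+,++ (x sign,y sign)
    return [[a,c,z],[b,c,z],[b,d,z],[a,d,z]]
bt=C(.036,-.036,-.088,.052,.048)
pt=[[407.4,162.4],[434.2,179.4],[401.6,231.6],[374.6,214.4]]
ps=[[335.8,202.5],[360.3,200.8],[368,225],[338.7,225.8]]
ct=C(.036,-.036,-.052,.052,.025); h=C(.023,-.023,-.033,.033,.055)
cpt=[[316.6,219],[349.8,230.2],[335.2,275.6],[302.4,265]]
cps=[[300.8,250],[343.3,270],[311.2,274.7]]; hps=[[307.2,243.3],[326.7,239.2],[334.7,255],[316.3,256.7]]
rt=C(.014,-.014,-.017,.017,.056); rb=C(.014,-.014,-.017,.017,.012)
rpt=[[257.2,269],[269,272.4],[266,287.6],[252.8,284]]
rps=[[275.4,280],[288.4,277.4],[292.6,286],[279,289]]; rpb=[[292.6,300.6],[279,302.6]]
for n,T,S,p0 in [("box",[("top",bt,pt)],[("scene",bt,ps)],[.52,-.03,1]),
 ("cover",[("top",ct,cpt)],[("scene",[ct[0],ct[2],ct[3]],cps),("scene",h,hps)],[.41,.14,1.28]),
 ("relay",[("top",rt,rpt)],[("scene",rt,rps),("scene",rb[2:],rpb)],[.344,.277,1.3])]:
    for k,o in(("top",T),("scene",S),("both",T+S)):
        x,f=fit(o,p0); print(n,k,x,"rms",np.sqrt((f**2).mean()))
    print(f)
E
```

```text
box top [ 0.5035 -0.0179  0.9954] rms 0.8648930562386918
box scene [ 0.5012 -0.015   1.0059] rms 0.9239492732543182
box both [ 0.5033 -0.0173  0.9991] rms 0.9619925609302055
[[-0.6093 -1.0437]
 [ 0.8194 -0.4213]
 [ 0.2253  1.2728]
 [-1.5022  0.3826]
 [-0.914  -2.1947]
 [ 1.4323 -0.6071]
 [ 0.3891  0.374 ]
 [ 0.0313 -0.2429]]
cover top [0.4124 0.141  1.2579] rms 0.48861091547809915
cover scene [0.4075 0.1432 1.2313] rms 0.6667098346897418
cover both [0.4107 0.1415 1.2482] rms 0.8887324643805202
[[ 0.8717  1.192 ]
 [-0.5932  0.402 ]
 [-0.9873  0.8187]
 [-0.2508  0.8099]
 [-1.3618 -0.7605]
 [ 0.3679 -0.9566]
 [ 0.4009 -0.6724]
 [-0.1497 -1.9363]
 [-0.1029 -0.5277]
 [ 0.9477 -1.3895]
 [-1.1512 -0.0877]]
relay top [0.3442 0.2765 1.3224] rms 0.43642299617041475
relay scene [0.3448 0.2777 1.2757] rms 1.5175733254754422
relay both [0.3446 0.2773 1.2931] rms 1.242116586794498
[[-0.4661 -0.6607]
 [ 0.6177 -0.3807]
 [-0.977   0.1564]
 [-0.692   0.0433]
 [-0.6418 -2.0189]
 [-0.0543 -1.8772]
 [ 0.5226 -0.9401]
 [ 0.1635 -1.3277]
 [ 0.8291  2.4526]
 [ 0.8041  3.1475]]
```

```bash
cat > go.py <<'E'
# usage: python3 go.py x y z yaw(of tool y, rad): prints delta units from measured pose
import sys,numpy as np
from cell import arm
from scipy.spatial.transform import Rotation as R
s=arm.observe(); x,y,z,w=map(float,sys.argv[1:5])
want=R.from_matrix(np.array([[np.sin(w),np.cos(w),0],[-np.cos(w),np.sin(w),0],[0,0,-1.]]))
d=(want*R.from_rotvec(s["ee_rot"]).inv()).as_rotvec()
print("turn",np.round(np.degrees(d)/5,3),"shift",np.round((np.array([x,y,z])-s["position"])/.04,3),"t",s["clock"],"F",np.round(s["force"],1),"j",np.round(s["joints"],2))
E
python3 go.py .584 -.020 .2 .999
python3 - <<'E'
from vis import *
np.set_printoptions(precision=4,suppress=True)
print("socket",ray("top",[[399.1,205.4]],.028))
print("body far end in scene",proj("scene",body([.5625,-.0549,.999],[[.136,0,.129],[.136,0,.0],[.0,0,.077]])))
E
```

```text
socket [[ 0.5033 -0.0182  0.028 ]]
body far end in scene [[296.9679 174.8707]
 [297.4055 219.535 ]
 [349.2698 193.2066]]Traceback (most recent call last):
  File "go.py", line 6, in <module>
    want=R.from_matrix(np.array([[np.sin(w),np.cos(w),0],[-np.cos(w),np.sin(w),0],[0,0,-1.]]))
  File "scipy/spatial/transform/_rotation.pyx", line 1143, in scipy.spatial.transform._rotation.Rotation.from_matrix
ValueError: Non-positive determinant (left-handed or null coordinate frame) in rotation matrix 0: [[ 0.84093026  0.54114351  0.        ]
 [-0.54114351  0.84093026  0.        ]
 [ 0.          0.         -1.        ]].
```

```bash
sed -i 's/\[\[np.sin(w),np.cos(w),0\],\[-np.cos(w),np.sin(w),0\]/[[-np.sin(w),np.cos(w),0],[np.cos(w),np.sin(w),0]/' go.py; python3 go.py .584 -.020 .2 .999
```

```text
turn [ 0.015 -0.006 -1.924] shift [  8.464 -14.857  -0.651] t 0.1 F [ 0.  -0.1 -0. ] j [-1.27  0.44  0.02  1.57 -0.01  1.13 -0.08]
```

>>> drive_tool(
  targets=[
    [0, 0, -0.4, 0.6, -1.05, 0.2, 0],
    [0, 0, -0.8, 1.2, -2.1, 0.2, 0],
    [0, 0, -1.2, 1.8, -3.15, 0.2, 0],
    [0, 0, -1.6, 2.4, -4.2, 0.2, 0],
    [0, 0, -1.92, 3, -5.25, 0.2, 0],
  ],
)

```text
clock: 0.6
position: [0.3661, 0.3627, 0.2346]
ee_rot: [-0.887, -3.014, 0.0]
force: [0.8, 0.8, 0.3]
width: 0.615
gripper_force: 0.0
```

>>> drive_tool(
  targets=[
    [0, 0, 0, 0.6, -1.05, 0, 0],
    [0, 0, 0, 1.2, -2.1, 0, 0],
    [0, 0, 0, 1.8, -3.15, 0, 0],
    [0, 0, 0, 2.4, -4.2, 0, 0],
    [0, 0, 0, 3, -5.25, 0, 0],
  ],
)

```text
clock: 1.1
position: [0.486, 0.1528, 0.2347]
ee_rot: [-0.885, -3.014, -0.0]
force: [0.6, 1.3, -0.0]
width: 0.183
gripper_force: 0.0
```

>>> drive_tool(
  targets=[
    [0, 0, 0, 0.6, -1.05, 0, 0],
    [0, 0, 0, 1.2, -2.1, 0, 0],
    [0, 0, 0, 1.8, -3.15, 0, 0],
    [0, 0, 0, 2.4, -4.3, -0.3, 0],
    [0, 0, 0, 2.4, -4.3, -0.9, 0],
  ],
)

```text
clock: 1.6
position: [0.5847, -0.0253, 0.1999]
ee_rot: [0.897, 3.005, -0.004]
force: [-0.5, -0.9, -0.3]
width: 0.003
gripper_force: 0.0
```

```bash
python3 go.py .584 -.020 .064 .999
```

```text
turn [0.044 0.059 0.095] shift [-0.017  0.133 -3.398] t 1.6 F [-0.5 -0.9 -0.3] j [-0.3   0.4   0.35  1.73 -0.15  1.03  1.09]
```

>>> drive_tool(
  targets=[
    [0, 0, 0, 0, 0.13, -1, 0],
    [0, 0, 0, 0, 0.13, -2, 0],
    [0, 0, 0, 0, 0.13, -2.6, 0],
    [0, 0, 0, 0, 0.13, -3.1, 0],
    [0, 0, 0, 0, 0.13, -3.4, 0],
  ],
)

```text
clock: 2.1
position: [0.5804, -0.0121, 0.0608]
ee_rot: [-0.885, -3.012, 0.002]
force: [0.2, 0.5, 0.7]
width: 0.003
gripper_force: 0.0
```

```bash
python3 go.py .5703 -.0406 .064 .999; python3 - <<'E'
from cell import arm
import cv2,numpy as np
a=arm.get_image("scene")["pixels"][:,:,::-1]; b=arm.get_image("top")["pixels"][:,:,::-1]
o=np.hstack([cv2.resize(a[100:260,290:420],(390,480),interpolation=cv2.INTER_CUBIC),cv2.resize(b[120:250,350:460],(406,480),interpolation=cv2.INTER_CUBIC)])
cv2.imwrite("pics/sw1.png",o)
E
```

```text
turn [ 0.003 -0.032 -0.005] shift [-0.253 -0.714  0.081] t 2.1 F [0.2 0.5 0.7] j [-0.27  0.56  0.28  1.87 -0.22  0.74  1.14]
```

View pics/sw1.png

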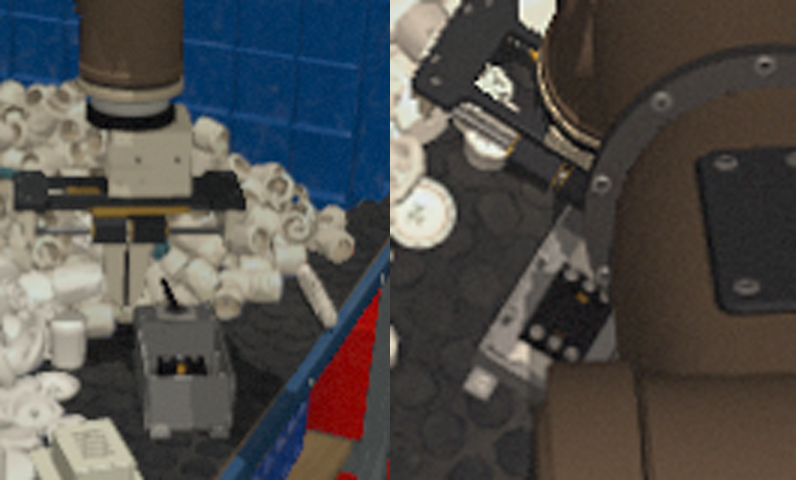

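The scene crop shows the closed fingers just left of the toggle, which leans left (on), at the far end of the box.

>>> drive_tool(
  targets=[
    [0, 0, 0, -0.06, -0.15, 0.08, 0],
    [0, 0, 0, -0.1, -0.3, 0.08, 0],
    [0, 0, 0, -0.16, -0.45, 0.08, 0],
    [0, 0, 0, -0.21, -0.6, 0.08, 0],
    [0, 0, 0, -0.25, -0.71, 0.08, 0],
  ],
)

```text
clock: 2.7
position: [0.5731, -0.0363, 0.0692]
ee_rot: [0.881, 3.014, 0.011]
force: [-9.6, 18.0, 36.6]
width: 0.006
gripper_force: 16.5
```

>>> drive_tool(
  targets=[
    [0, 0, 0, 0, 0, 0, 0],
    [0, 0, 0, 0, 0, 0, 0],
  ],
)

```text
clock: 2.9
position: [0.5726, -0.037, 0.0695]
ee_rot: [0.882, 3.014, 0.009]
force: [-9.5, 12.7, 33.6]
width: 0.006
gripper_force: 13.9
```

```bash
python3 go.py .5703 -.0406 .064 .999; python3 - <<'E'
from cell import arm
import cv2,numpy as np
a=arm.get_image("scene")["pixels"][:,:,::-1]
cv2.imwrite("pics/sw2.png",cv2.resize(a[150:250,310:390],(480,600),interpolation=cv2.INTER_CUBIC))
E
```

```text
turn [-0.061  0.036 -0.028] shift [-0.057 -0.091 -0.138] t 2.9 F [-9.5 12.7 33.6] j [-0.23  0.54  0.28  1.89 -0.22  0.74  1.18]
```

View pics/sw2.png

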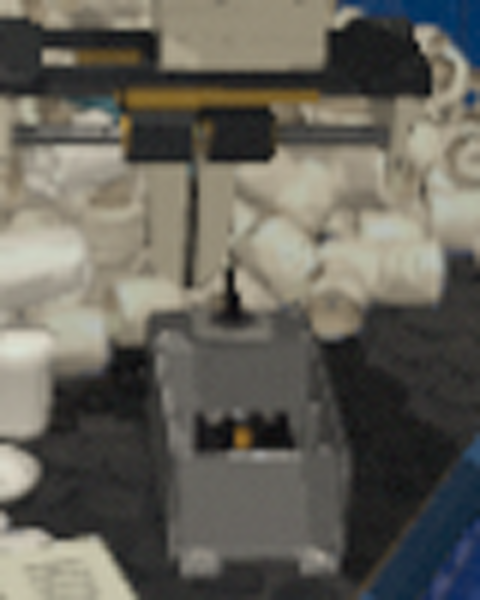

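The scene crop shows the toggle about upright, with the right finger against it. The upward force suggests the fingertip is standing on something, so I'll lift a little.

>>> drive_tool(
  targets=[
    [0, 0, 0, 0, 0, 0.1, 0],
    [0, 0, 0, 0, 0, 0.2, 0],
    [0, 0, 0, 0, 0, 0.25, 0],
  ],
)

```text
clock: 3.25
position: [0.5718, -0.0413, 0.0767]
ee_rot: [0.886, 3.013, -0.0]
force: [-0.4, -0.4, 0.5]
width: 0.005
gripper_force: 0.0
```

```bash
python3 go.py .5703 -.0406 .074 .999; python3 -c "
from cell import arm;s=arm.observe();print(s['position'],s['ft_torque'],s['force'],s['ee_rot'])"
```

```text
turn [0.004 0.012 0.005] shift [-0.038  0.017 -0.068] t 3.25 F [-0.4 -0.4  0.5] j [-0.23  0.53  0.29  1.88 -0.21  0.76  1.18]
[ 0.57180278 -0.04126267  0.07671512] [-0.04400235 -0.01790239 -0.00305037] [-0.40181777 -0.40229067  0.46342235] [ 8.86353557e-01  3.01279273e+00 -1.04125863e-05]
```

>>> drive_tool(
  targets=[
    [0, 0, 0, -0.03, -0.05, -0.03, 0],
    [0, 0, 0, -0.06, -0.1, -0.06, 0],
    [0, 0, 0, -0.09, -0.14, -0.06, 0],
    [0, 0, 0, -0.09, -0.14, -0.06, 0],
  ],
)

```text
clock: 3.65
position: [0.5691, -0.046, 0.0749]
ee_rot: [0.885, 3.012, 0.002]
force: [-1.9, 3.7, 15.9]
width: 0.004
gripper_force: 6.4
```

```bash
python3 - <<'E'
from cell import arm
import cv2,numpy as np
a=arm.get_image("scene")["pixels"][:,:,::-1]
cv2.imwrite("pics/sw3.png",cv2.resize(a[170:230,325:375],(500,600),interpolation=cv2.INTER_CUBIC))
from vis import *
def tog(p,th): return body(p,[[.03*np.sin(th),-.0695,.05+.03*np.cos(th)],[0,-.0695,.05]])
for th in(-.42,0,.42): print(th,((proj("scene",tog([.503,-.0173,.999],th))-[325,170])*10).round())
print(((proj("scene",[arm.observe()["position"]])-[325,170])*10).round())
E
```

```text
-0.42 [[292. 232.]
 [241. 327.]]
0 [[246. 223.]
 [241. 327.]]
0.42 [[199. 232.]
 [241. 327.]]
[[200. 239.]]
```

View pics/sw3.png

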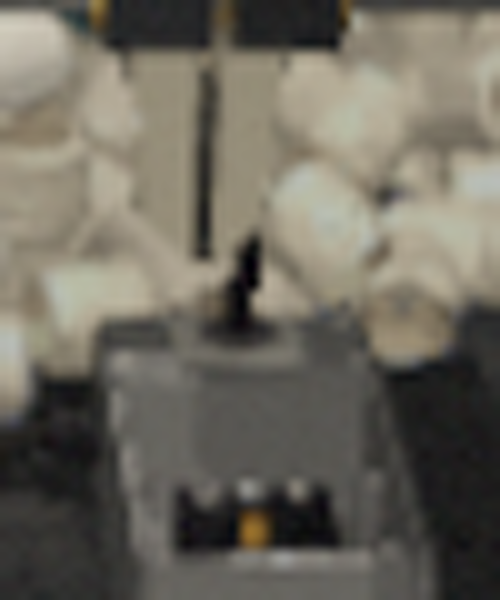

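The crop shows the toggle tip at about (255,235), slightly past upright, partly under the right finger. I'll use the wrist moment to find the contact.

```bash
python3 -c "
from cell import arm;import numpy as np
s=arm.observe();F=s['force'];M=s['ft_torque'];print(s['clock'],s['position'],F,M,s['gripper_force'],s['joint_efforts'])
r=np.cross(F,M)/(F@F);u=F/np.linalg.norm(F)
c,q=np.cos(.999),np.sin(.999);B=np.array([[c,q,0],[-q,c,0],[0,0,1]])
print('dir box',B@u,'pt box rel tool',B@r,'M.u',M@u)"
```

```text
3.7 [ 0.56916138 -0.04601722  0.07477584] [-0.6763132   2.60081245 13.46339651] [ 0.37738052  0.22317823 -0.04409551] 5.311173722147942 [ 1.28913380e+00 -5.69127810e+01  5.89396209e+00 -2.00609601e+01
  4.35540201e-01 -3.15276682e-01  3.43412929e-02]
dir box [0.13264791 0.14393977 0.98065584] pt box rel tool [ 0.01357928  0.02841893 -0.0060081 ] M.u -0.019554128851479276
```

>>> drive_tool(
  targets=[
    [0, 0, 0, 0, 0, 0.4, 0],
    [0, 0, 0, 0, 0, 0.8, 0.2],
    [0, 0, 0, -0.18, -0.27, 1, 0.4],
    [0, 0, 0, -0.18, -0.27, 1, 0.4],
    [0, 0, 0, -0.18, -0.27, 1, 0.4],
  ],
)

```text
clock: 4.2
position: [0.5601, -0.0578, 0.113]
ee_rot: [-0.887, -3.013, 0.0]
force: [0.0, -0.2, -0.2]
width: 0.299
gripper_force: 0.0
```

```bash
python3 go.py .5614 -.0562 .064 .999; python3 go.py .5512 -.0721 .064 .999
```

```text
turn [ 0.002 -0.008  0.013] shift [ 0.033  0.039 -1.226] t 4.2 F [ 0.  -0.2 -0.2] j [-0.22  0.47  0.31  1.88 -0.19  0.83  1.19]
turn [ 0.002 -0.008  0.013] shift [-0.222 -0.359 -1.226] t 4.2 F [ 0.  -0.2 -0.2] j [-0.22  0.47  0.31  1.88 -0.19  0.83  1.19]
```

>>> drive_tool(
  targets=[
    [0, 0, 0, 0.03, 0.04, 0, 0.4],
    [0, 0, 0, 0.03, 0.04, -0.4, 0.4],
    [0, 0, 0, 0.03, 0.04, -0.8, 0.4],
    [0, 0, 0, 0.03, 0.04, -1.22, 0.4],
    [0, 0, 0, 0.03, 0.04, -1.22, 0.4],
  ],
)

```text
clock: 4.7
position: [0.5603, -0.0547, 0.0622]
ee_rot: [-0.883, -3.01, 0.002]
force: [-1.2, 0.5, -0.6]
width: 0.399
gripper_force: 0.0
```

>>> drive_tool(
  targets=[
    [0, 0, 0, -0.09, -0.14, 0, 0.4],
    [0, 0, 0, -0.18, -0.28, 0, 0.4],
    [0, 0, 0, -0.24, -0.38, 0, 0.4],
    [0, 0, 0, -0.28, -0.44, 0, 0.4],
    [0, 0, 0, -0.28, -0.44, 0, 0.4],
  ],
)

```text
clock: 5.2
position: [0.551, -0.0732, 0.0653]
ee_rot: [0.886, 3.013, 0.001]
force: [0.4, 0.3, 0.4]
width: 0.396
gripper_force: 0.3
```

```bash
python3 go.py .5512 -.0721 .064 .999
```

```text
turn [-0.001  0.012  0.002] shift [ 0.005  0.029 -0.032] t 5.2 F [0.4 0.3 0.4] j [-0.17  0.52  0.29  1.93 -0.22  0.72  1.24]
```

>>> drive_tool(
  targets=[
    [0, 0, 0, -0.03, -0.04, 0, 0.4],
    [0, 0, 0, -0.05, -0.08, 0, 0.4],
    [0, 0, 0, -0.05, -0.08, 0, 0.4],
  ],
)

```text
clock: 5.5
position: [0.5505, -0.0741, 0.0652]
ee_rot: [0.882, 3.013, 0.004]
force: [5.1, 6.4, -0.6]
width: 0.4
gripper_force: 3.6
```

>>> drive_tool(
  targets=[
    [0, 0, 0, 0.05, 0.08, 0, 0.4],
    [0, 0, 0, 0.05, 0.08, 0.7, 0.4],
    [0, 0, 0, 0, 0, 1.9, 0.4],
    [0, 0, 0, -0.3, 0.3, 3, 0.4],
    [0, 0, 0, -1, 1, 3.5, 0.4],
  ],
)

```text
clock: 6.0
position: [0.5112, -0.0387, 0.2084]
ee_rot: [0.891, 3.006, -0.0]
force: [-0.3, 1.3, 0.9]
width: 0.398
gripper_force: 0.0
```

```bash
python3 go.py .3446 .2773 .15 1.293;  python3 - <<'E'
from cell import arm
import cv2,numpy as np
a=arm.get_image("scene")["pixels"][:,:,::-1]
cv2.imwrite("pics/sw4.png",cv2.resize(a[170:230,325:375],(500,600),interpolation=cv2.INTER_CUBIC))
E
```

```text
turn [0.011 0.07  3.417] shift [-4.165  7.9   -1.461] t 6.0 F [-0.3  1.3  0.9] j [-0.31  0.27  0.35  1.9  -0.11  0.99  1.08]
```

View pics/sw4.png

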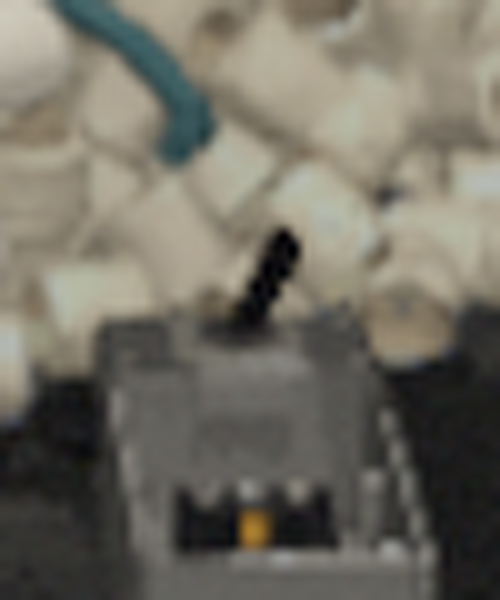

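The crop shows the toggle leaning right with its tip at (290,235), which is the predicted off position. Next is the relay: a centring squeeze across its y, then the grip across its x.

>>> drive_tool(
  targets=[
    [0, 0, -1.5, -0.5, 1, 0, 0.6],
    [0, 0, -3, -1, 2, 0, 0.6],
    [0, 0, -4.5, -1.5, 3, 0, 0.6],
    [0, 0, -6, -2, 4, 0, 0.6],
    [0, 0, -7.5, -2.5, 5, 0, 0.6],
  ],
)

```text
clock: 6.55
position: [0.4143, 0.1524, 0.2045]
ee_rot: [-1.766, -2.598, 0.001]
force: [0.2, 0.5, 0.1]
width: 0.598
gripper_force: 0.0
```

>>> drive_tool(
  targets=[
    [0, 0, -1.5, -0.5, 1, 0, 0.6],
    [0, 0, -3, -1, 2, 0, 0.6],
    [0, 0, -4.5, -1.6, 2.8, -0.5, 0.6],
    [0, 0, -6, -1.65, 2.85, -1, 0.6],
    [0, 0, -7.1, -1.65, 2.85, -1.4, 0.6],
  ],
)

```text
clock: 7.05
position: [0.3477, 0.2667, 0.1474]
ee_rot: [2.471, 1.941, -0.002]
force: [0.1, -0.9, 0.4]
width: 0.605
gripper_force: 0.0
```

```bash
python3 go.py .3446 .2773 .036 -.278
```

```text
turn [ 0.011 -0.014 -0.445] shift [-0.078  0.266 -2.786] t 7.05 F [ 0.1 -0.9  0.4] j [-1.02  0.23  0.29  2.13 -0.09  0.8  -0.91]
```

>>> drive_tool(
  targets=[
    [0, 0, -0.2, -0.08, 0.15, 0, 0.6],
    [0, 0, -0.35, -0.08, 0.15, 0, 0.6],
  ],
)

```text
clock: 7.25
position: [0.3456, 0.2715, 0.148]
ee_rot: [2.497, 1.905, -0.003]
force: [-0.0, -0.4, 0.5]
width: 0.598
gripper_force: 0.0
```

```bash
python3 go.py .3446 .2773 .036 -.278
```

```text
turn [ 0.018 -0.013 -0.121] shift [-0.026  0.145 -2.801] t 7.25 F [-0.  -0.4  0.5] j [-1.03  0.23  0.29  2.12 -0.09  0.8  -0.95]
```

>>> drive_tool(
  targets=[
    [0, 0, -0.1, -0.03, 0.13, -0.8, 0.6],
    [0, 0, -0.1, -0.03, 0.13, -1.6, 0.6],
    [0, 0, -0.1, -0.03, 0.13, -2.3, 0.6],
    [0, 0, -0.1, -0.03, 0.13, -2.8, 0.6],
    [0, 0, -0.1, -0.03, 0.13, -2.8, 0.6],
  ],
  force=5,
)

```text
clock: 7.75
position: [0.3444, 0.2752, 0.0351]
ee_rot: [2.506, 1.893, -0.006]
force: [0.7, -0.2, -0.5]
width: 0.6
gripper_force: 0.0
```

```bash
python3 go.py .3446 .2773 .036 -.278
```

```text
turn [ 0.037 -0.029 -0.013] shift [0.005 0.052 0.024] t 7.75 F [ 0.7 -0.2 -0.5] j [-0.97  0.43  0.23  2.22 -0.19  0.51 -0.87]
```

>>> drive_tool(
  targets=[
    [0, 0, 0, 0, 0, 0, 0.45],
    [0, 0, 0, 0, 0, 0, 0.4],
    [0, 0, 0, 0, 0, 0, 0.36],
    [0, 0, 0, 0, 0, 0, 0.34],
    [0, 0, 0, 0, 0, 0, 0.34],
  ],
  force=5,
)

```text
clock: 8.25
position: [0.3453, 0.2774, 0.0374]
ee_rot: [-2.506, -1.894, -0.002]
force: [-1.0, 1.0, 4.3]
width: 0.372
gripper_force: 5.0
```

>>> drive_tool(
  targets=[
    [0, 0, 0, 0, 0, 0, 0.34],
    [0, 0, 0, 0, 0, 0, 0.34],
  ],
)

```text
clock: 8.45
position: [0.3449, 0.2775, 0.0371]
ee_rot: [-2.505, -1.894, -0.001]
force: [-2.8, 1.1, 6.1]
width: 0.372
gripper_force: 5.0
```

```bash
python3 go.py .3446 .2773 .036 -.278; python3 -c "
from cell import arm;s=arm.observe();print(s['position'],s['width'],s['gripper_force'])"
```

```text
turn [-0.01  -0.002 -0.024] shift [-0.006 -0.004 -0.028] t 8.45 F [-2.8  1.1  6.1] j [-0.97  0.43  0.23  2.22 -0.19  0.51 -0.87]
[0.34485823 0.27745973 0.03711535] 0.3720483686795244 5.028867982327938
```

>>> drive_tool(
  targets=[
    [0, 0, 0, 0, 0, 0, 0.5],
    [0, 0, 0, 0, 0, 0, 0.6],
    [0, 0, 0, 0, 0, 0.5, 0.6],
    [0, 0, 0, 0, 0, 1.2, 0.6],
    [0, 0, 1.5, 0, 0, 1.6, 0.6],
  ],
)

```text
clock: 8.95
position: [0.3456, 0.2768, 0.102]
ee_rot: [2.377, 2.054, 0.001]
force: [-0.2, 1.3, -0.0]
width: 0.6
gripper_force: 0.0
```

>>> drive_tool(
  targets=[
    [0, 0, 1.7, 0, 0, 0, 0.6],
    [0, 0, 3.4, 0, 0, 0, 0.6],
    [0, 0, 5.1, 0, 0, 0, 0.6],
    [0, 0, 6.8, 0, 0, 0, 0.6],
    [0, 0, 8.5, 0, 0, 0, 0.6],
  ],
)

```text
clock: 9.45
position: [0.3453, 0.2765, 0.1006]
ee_rot: [1.463, 2.78, -0.0]
force: [-0.6, 0.9, 0.0]
width: 0.601
gripper_force: 0.0
```

>>> drive_tool(
  targets=[
    [0, 0, 1.7, 0, 0, 0, 0.6],
    [0, 0, 3.4, 0, 0, 0, 0.6],
    [0, 0, 5.1, 0, 0, 0, 0.6],
    [0, 0, 6.8, 0, 0, 0, 0.6],
    [0, 0, 8, 0, 0, 0, 0.6],
  ],
)

```text
clock: 9.95
position: [0.3453, 0.2765, 0.1006]
ee_rot: [-0.425, -3.113, 0.001]
force: [0.5, -0.4, -0.4]
width: 0.599
gripper_force: 0.0
```

```bash
python3 go.py .3449 .2775 .036 1.294
```

```text
turn [ 0.004 -0.002 -0.065] shift [-0.009  0.026 -1.615] t 9.95 F [ 0.5 -0.4 -0.4] j [-0.71  0.31 -0.11  2.14  0.05  0.69  0.45]
```

>>> drive_tool(
  targets=[
    [0, 0, -0.07, -0.01, 0.03, -0.6, 0.6],
    [0, 0, -0.07, -0.01, 0.03, -1.2, 0.6],
    [0, 0, -0.07, -0.01, 0.03, -1.6, 0.6],
    [0, 0, -0.07, -0.01, 0.03, -1.6, 0.45],
    [0, 0, -0.07, -0.01, 0.03, -1.6, 0.35],
  ],
)

```text
clock: 10.45
position: [0.3448, 0.2778, 0.0368]
ee_rot: [-0.443, -3.11, 0.001]
force: [-0.6, 0.1, 0.0]
width: 0.471
gripper_force: 0.0
```

>>> drive_tool(
  targets=[
    [0, 0, 0, 0, 0, 0, 0.3],
    [0, 0, 0, 0, 0, 0, 0.2],
    [0, 0, 0, 0, 0, 0, 0.2],
    [0, 0, 0, 0, 0, 0, 0.2],
    [0, 0, 0, 0, 0, 0, 0.2],
  ],
  force=20,
)

```text
clock: 10.95
position: [0.3453, 0.2784, 0.0375]
ee_rot: [0.443, 3.109, 0.002]
force: [-1.2, -0.3, 7.3]
width: 0.3
gripper_force: 19.9
```

```bash
python3 go.py .5027 -.0177 .15 .999
```

```text
turn [-0.009  0.014 -3.312] shift [ 3.935 -7.403  2.813] t 10.95 F [-1.2 -0.3  7.3] j [-0.73  0.43 -0.09  2.2   0.08  0.52  0.41]
```

>>> drive_tool(
  targets=[
    [0, 0, 0, 0, 0, 0.6, 0.2],
    [0, 0, 0, 0, 0, 1.6, 0.2],
    [0, 0, -0.7, 0.4, -0.8, 2.5, 0.2],
    [0, 0, -1.4, 0.9, -1.7, 2.8, 0.2],
    [0, 0, -2.1, 1.4, -2.6, 2.8, 0.2],
  ],
)

```text
clock: 11.45
position: [0.4025, 0.1737, 0.1513]
ee_rot: [0.726, 3.053, 0.006]
force: [1.2, -0.2, -0.7]
width: 0.302
gripper_force: 19.9
```

>>> drive_tool(
  targets=[
    [0, 0, -0.6, 0.5, -1, 0, 0.2],
    [0, 0, -1.2, 1, -1.9, 0, 0.2],
    [0, 0, -1.2, 1.5, -2.9, 0, 0.2],
    [0, 0, -1.2, 2.1, -3.9, 0, 0.2],
    [0, 0, -1.2, 2.5, -4.75, 0, 0.2],
  ],
)

```text
clock: 11.95
position: [0.5019, -0.0184, 0.1491]
ee_rot: [0.885, 3.013, 0.0]
force: [-0.1, 0.5, -0.9]
width: 0.304
gripper_force: 19.9
```

>>> drive_tool(
  targets=[
    [0, 0, 0, 0, 0, 0, 0.2],
    [0, 0, 0, 0, 0, 0, 0.2],
  ],
)

```text
clock: 12.15
position: [0.5006, -0.0167, 0.1486]
ee_rot: [-0.888, -3.013, 0.0]
force: [-0.3, 1.0, -1.5]
width: 0.305
gripper_force: 19.9
```

```bash
python3 go.py .5027 -.0177 .095 .999
```

```text
turn [-0.001 -0.006  0.014] shift [ 0.053 -0.026 -1.341] t 12.15 F [-0.3  1.  -1.5] j [-0.17  0.32  0.12  1.98 -0.05  0.85  0.98]
```

>>> drive_tool(
  targets=[
    [0, 0, 0, 0.05, -0.03, -0.5, 0.2],
    [0, 0, 0, 0.05, -0.03, -1, 0.2],
    [0, 0, 0, 0.05, -0.03, -1.35, 0.2],
    [0, 0, 0, 0.05, -0.03, -1.35, 0.2],
  ],
)

```text
clock: 12.55
position: [0.5008, -0.0155, 0.0933]
ee_rot: [-0.88, -3.012, 0.001]
force: [0.4, 0.7, -0.7]
width: 0.304
gripper_force: 19.9
```

```bash
for i in 1 2 3; do python3 go.py .5027 -.0177 .072 .999; done
```

```text
turn [-0.006 -0.043 -0.041] shift [ 0.047 -0.056 -0.532] t 12.55 F [ 0.4  0.7 -0.7] j [-0.16  0.4   0.11  2.03 -0.06  0.72  0.99]
turn [-0.006 -0.043 -0.041] shift [ 0.047 -0.056 -0.532] t 12.55 F [ 0.4  0.7 -0.7] j [-0.16  0.4   0.11  2.03 -0.06  0.72  0.99]
turn [-0.006 -0.043 -0.041] shift [ 0.047 -0.056 -0.532] t 12.55 F [ 0.4  0.7 -0.7] j [-0.16  0.4   0.11  2.03 -0.06  0.72  0.99]
```

>>> drive_tool(
  targets=[
    [0, 0, 0, 0.05, -0.05, 0, 0.2],
    [0, 0, 0, 0.05, -0.05, -0.2, 0.2],
    [0, 0, 0, 0.05, -0.05, -0.4, 0.2],
    [0, 0, 0, 0.05, -0.05, -0.5, 0.2],
    [0, 0, 0, 0.05, -0.05, -0.5, 0.2],
  ],
)

```text
clock: 13.05
position: [0.5042, -0.0192, 0.0741]
ee_rot: [-0.884, -3.013, 0.001]
force: [-0.3, 0.8, -0.4]
width: 0.302
gripper_force: 19.9
```

```bash
python3 go.py .5027 -.0177 .060 .999
```

```text
turn [ 0.    -0.015 -0.012] shift [-0.038  0.036 -0.352] t 13.05 F [-0.3  0.8 -0.4] j [-0.15  0.43  0.1   2.04 -0.07  0.67  1.  ]
```

>>> drive_tool(
  targets=[
    [0, 0, 0, -0.02, 0.02, -0.08, 0.2],
    [0, 0, 0, -0.02, 0.02, -0.16, 0.2],
    [0, 0, 0, -0.02, 0.02, -0.24, 0.2],
    [0, 0, 0, -0.02, 0.02, -0.3, 0.2],
    [0, 0, 0, -0.02, 0.02, -0.34, 0.2],
  ],
)

```text
clock: 13.55
position: [0.504, -0.0184, 0.0609]
ee_rot: [-0.884, -3.014, 0.0]
force: [-0.6, 1.0, -1.3]
width: 0.306
gripper_force: 19.9
```

```bash
python3 go.py .5027 -.0177 .0535 .999;python3 -c "
from cell import arm;s=arm.observe();print(s['position'],s['ft_torque'])"
```

```text
turn [-0.    -0.002 -0.012] shift [-0.031  0.017 -0.185] t 13.55 F [-0.6  1.  -1.3] j [-0.14  0.45  0.1   2.05 -0.07  0.64  1.  ]
[ 0.50395331 -0.0183833   0.06090435] [0.02854241 0.00111972 0.03244968]
```

>>> drive_tool(
  targets=[
    [0, 0, 0, 0, 0, -0.06, 0.2],
    [0, 0, 0, 0, 0, -0.12, 0.2],
    [0, 0, 0, 0, 0, -0.18, 0.2],
    [0, 0, 0, 0, 0, -0.21, 0.2],
    [0, 0, 0, 0, 0, -0.21, 0.2],
  ],
)

```text
clock: 14.05
position: [0.5039, -0.0187, 0.0533]
ee_rot: [-0.885, -3.014, 0.0]
force: [-3.3, -0.5, 10.8]
width: 0.303
gripper_force: 20.0
```

```bash
python3 go.py .5027 -.0177 .0535 .999;python3 -c "
from cell import arm;s=arm.observe();print(s['position'],s['ft_torque'])"
```

```text
turn [ 0.001 -0.001 -0.01 ] shift [-0.029  0.024  0.005] t 14.05 F [-3.3 -0.5 10.8] j [-0.14  0.47  0.1   2.06 -0.07  0.62  1.  ]
[ 0.50385791 -0.01867477  0.05328399] [-0.22666824  0.80952266  0.08143291]
```

>>> drive_tool(
  targets=[
    [0, 0, 0, 0, 0, -0.05, 0.2],
    [0, 0, 0, 0, 0, -0.05, 0.2],
    [0, 0, 0, 0, 0, 0, 0.3],
    [0, 0, 0, 0, 0, 0, 0.45],
    [0, 0, 0, 0, 0, 0, 0.55],
  ],
)

```text
clock: 14.55
position: [0.504, -0.0183, 0.0526]
ee_rot: [0.884, 3.015, 0.0]
force: [0.2, 0.4, -0.2]
width: 0.432
gripper_force: 0.0
```

>>> drive_tool(
  targets=[
    [0, 0, 0, 0, 0, 0.4, 0.55],
    [0, 0, 0, 0, 0, 1.2, 0.6],
    [0, 0, 0.5, -0.4, 0.7, 2, 0.7],
    [0, 0, 1, -1, 1.8, 2.3, 0.7],
    [0, 0, 1.5, -1.6, 2.8, 2.3, 0.7],
  ],
)

```text
clock: 15.05
position: [0.4408, 0.095, 0.1465]
ee_rot: [0.684, 3.063, 0.003]
force: [1.5, 1.6, -0.7]
width: 0.695
gripper_force: 0.0
```

```bash
python3 go.py .4113 .1415 .1 1.25; python3 - <<'E'
from cell import arm
import cv2,numpy as np
b=arm.get_image("scene")["pixels"][:,:,::-1]; a=arm.get_image("top")["pixels"][:,:,::-1]
o=np.hstack([cv2.resize(b[170:250,325:385],(450,600),interpolation=cv2.INTER_CUBIC),cv2.resize(a[150:280,300:375],(346,600),interpolation=cv2.INTER_CUBIC)])
cv2.imwrite("pics/rel1.png",o)
from vis import *
R=body([.5036,-.0185,.999],[[.014,.017,.072],[-.014,.017,.072],[-.014,-.017,.072],[.014,-.017,.072]])
print(((proj("scene",R)-[325,170])*7.5).round())
E
```

```text
turn [-0.018  0.044  1.363] shift [-0.737  1.163 -1.163] t 15.05 F [ 1.5  1.6 -0.7] j [-0.37  0.25  0.04  2.09 -0.01  0.8   0.82]
[[167. 299.]
 [252. 299.]
 [241. 253.]
 [158. 253.]]
```

View pics/rel1.png

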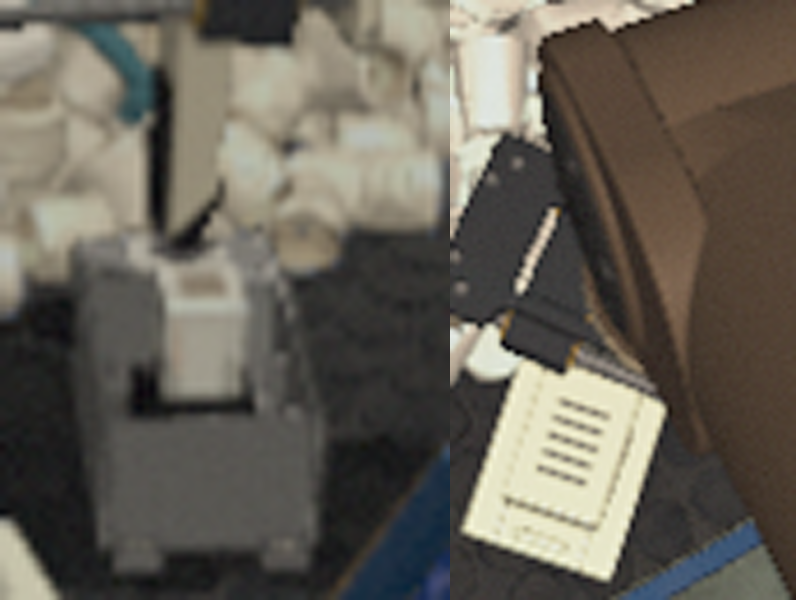

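The left crop shows the relay upright and home in the bay (top at (200,285)), with the toggle still leaning off behind it. The right crop shows the cover undisturbed. The squeeze results agree with the top-camera fits, so I'll use that fit for the cover.

```bash
python3 go.py .4125 .1408 .13 -.313
```

```text
turn [-2.9000e-02  1.2000e-02 -1.6659e+01] shift [-0.615  1.04  -0.376] t 15.15 F [-0.3  0.2 -0.2] j [-0.37  0.25  0.04  2.09 -0.02  0.8   0.82]
```

>>> drive_tool(
  targets=[
    [0, 0, -1.7, -0.3, 0.5, 0, 0.85],
    [0, 0, -3.4, -0.6, 1.03, 0, 0.85],
    [0, 0, -5.1, -0.6, 1.03, 0, 0.85],
    [0, 0, -6.8, -0.6, 1.03, 0, 0.85],
    [0, 0, -8.5, -0.6, 1.03, 0, 0.85],
  ],
)

```text
clock: 15.65
position: [0.416, 0.1347, 0.1445]
ee_rot: [-1.757, -2.604, 0.001]
force: [0.6, 0.3, -0.3]
width: 0.848
gripper_force: 0.0
```

>>> drive_tool(
  targets=[
    [0, 0, -1.7, 0, 0, 0, 0.85],
    [0, 0, -3.4, 0, 0, 0, 0.85],
    [0, 0, -5.1, 0, 0, 0, 0.85],
    [0, 0, -6.8, 0, 0, 0, 0.85],
    [0, 0, -8.1, 0, 0, -0.3, 0.85],
  ],
)

```text
clock: 16.15
position: [0.417, 0.1349, 0.1333]
ee_rot: [2.55, 1.834, 0.003]
force: [-1.2, 0.0, -0.3]
width: 0.85
gripper_force: 0.0
```

```bash
python3 go.py .4125 .1408 .042 -.313
```

```text
turn [-0.009  0.022  0.125] shift [-0.112  0.148 -2.282] t 16.15 F [-1.2  0.  -0.3] j [-0.67  0.25  0.29  2.14 -0.1   0.76 -0.65]
```

>>> drive_tool(
  targets=[
    [0, 0, 0.12, -0.11, 0.15, -0.3, 0.85],
    [0, 0, 0.12, -0.11, 0.15, -1, 0.85],
    [0, 0, 0.12, -0.11, 0.15, -1.5, 0.85],
    [0, 0, 0.12, -0.11, 0.15, -1.7, 0.85],
    [0, 0, 0.12, -0.11, 0.15, -1.7, 0.85],
  ],
)

```text
clock: 16.65
position: [0.411, 0.1402, 0.0639]
ee_rot: [-2.535, -1.855, 0.004]
force: [-1.7, 0.5, 1.3]
width: 0.848
gripper_force: 0.0
```

```bash
python3 go.py .4125 .1408 .043 -.313
```

```text
turn [ 0.015 -0.023 -0.062] shift [ 0.037  0.015 -0.522] t 16.65 F [-1.7  0.5  1.3] j [-0.65  0.37  0.24  2.22 -0.16  0.58 -0.59]
```

>>> drive_tool(
  targets=[
    [0, 0, -0.03, 0.03, 0.01, -0.15, 0.85],
    [0, 0, -0.03, 0.03, 0.01, -0.3, 0.85],
    [0, 0, -0.03, 0.03, 0.01, -0.45, 0.85],
    [0, 0, -0.03, 0.03, 0.01, -0.52, 0.85],
    [0, 0, -0.03, 0.03, 0.01, -0.52, 0.85],
  ],
  force=5,
)

```text
clock: 17.15
position: [0.4126, 0.1411, 0.0437]
ee_rot: [-2.537, -1.852, 0.001]
force: [1.0, -0.4, 0.2]
width: 0.853
gripper_force: 0.0
```

```bash
python3 go.py .4125 .1408 .043 -.313
```

```text
turn [ 0.002 -0.006 -0.037] shift [-0.001 -0.008 -0.016] t 17.15 F [ 1.  -0.4  0.2] j [-0.63  0.41  0.23  2.23 -0.18  0.52 -0.57]
```

No contact on the way down. Next comes the gentle centring squeeze; the opening should stop at 66/92 = 0.717.

>>> drive_tool(
  targets=[
    [0, 0, 0, 0, 0, 0, 0.78],
    [0, 0, 0, 0, 0, 0, 0.72],
    [0, 0, 0, 0, 0, 0, 0.69],
    [0, 0, 0, 0, 0, 0, 0.69],
    [0, 0, 0, 0, 0, 0, 0.69],
  ],
  force=5,
)

```text
clock: 17.65
position: [0.4128, 0.1413, 0.0441]
ee_rot: [-2.537, -1.852, -0.0]
force: [-0.8, -0.6, 2.0]
width: 0.718
gripper_force: 5.0
```

```bash
python3 go.py .4125 .1408 .043 -.313
```

```text
turn [-0.002  0.001 -0.037] shift [-0.007 -0.012 -0.027] t 17.65 F [-0.8 -0.6  2. ] j [-0.63  0.41  0.23  2.23 -0.18  0.52 -0.57]
```

>>> drive_tool(
  targets=[
    [0, 0, 0, 0, 0, 0, 0.78],
    [0, 0, 0, 0, 0, 0, 0.85],
    [0, 0, 0, 0, 0, 0.6, 0.85],
    [0, 0, 0.8, 0, 0, 1.2, 0.85],
    [0, 0, 2.5, 0, 0, 1.4, 0.75],
  ],
)

```text
clock: 18.15
position: [0.4138, 0.1416, 0.1017]
ee_rot: [2.317, 2.12, 0.004]
force: [-0.4, 0.6, 0.3]
width: 0.801
gripper_force: 0.0
```

>>> drive_tool(
  targets=[
    [0, 0, 1.7, 0, 0, 0, 0.7],
    [0, 0, 3.4, 0, 0, 0, 0.7],
    [0, 0, 5.1, 0, 0, 0, 0.7],
    [0, 0, 6.8, 0, 0, 0, 0.7],
    [0, 0, 8.5, 0, 0, 0, 0.7],
  ],
)

```text
clock: 18.65
position: [0.4128, 0.1412, 0.0999]
ee_rot: [1.387, 2.819, 0.0]
force: [-0.3, -0.4, 1.0]
width: 0.699
gripper_force: 0.0
```

>>> drive_tool(
  targets=[
    [0, 0, 1.7, 0, 0, 0, 0.7],
    [0, 0, 3.4, 0, 0, 0, 0.7],
    [0, 0, 5.1, 0, 0, 0, 0.7],
    [0, 0, 6.8, 0, 0, 0, 0.7],
    [0, 0, 7, 0, 0, -0.3, 0.7],
  ],
)

```text
clock: 19.15
position: [0.4138, 0.1415, 0.0887]
ee_rot: [0.476, 3.103, 0.002]
force: [0.4, 0.3, -0.4]
width: 0.699
gripper_force: 0.0
```

```bash
python3 go.py .4128 .1413 .031 1.261
```

```text
turn [-0.012  0.025 -0.059] shift [-0.024 -0.004 -1.443] t 19.15 F [ 0.4  0.3 -0.4] j [-0.36  0.33 -0.11  2.17  0.06  0.65  0.75]
```

>>> drive_tool(
  targets=[
    [0, 0, -0.06, -0.02, 0, -0.4, 0.7],
    [0, 0, -0.06, -0.02, 0, -0.8, 0.7],
    [0, 0, -0.06, -0.02, 0, -1.2, 0.7],
    [0, 0, -0.06, -0.02, 0, -1.42, 0.7],
    [0, 0, -0.06, -0.02, 0, -1.42, 0.6],
  ],
)

```text
clock: 19.65
position: [0.4114, 0.1409, 0.0303]
ee_rot: [-0.492, -3.101, 0.002]
force: [0.5, 0.0, 0.3]
width: 0.655
gripper_force: 0.0
```

>>> drive_tool(
  targets=[
    [0, 0, 0, 0, 0, 0, 0.5],
    [0, 0, 0, 0, 0, 0, 0.4],
    [0, 0, 0, 0, 0, 0, 0.4],
    [0, 0, 0, 0, 0, 0, 0.4],
    [0, 0, 0, 0, 0, 0, 0.4],
  ],
  force=40,
)

```text
clock: 20.15
position: [0.4124, 0.1414, 0.0317]
ee_rot: [0.493, 3.102, 0.001]
force: [-1.1, -0.5, 7.3]
width: 0.499
gripper_force: 40.0
```

```bash
python3 go.py .5037 -.0186 .15 .999
```

```text
turn [-0.004  0.012 -2.942] shift [ 2.282 -4.     2.959] t 20.15 F [-1.1 -0.5  7.3] j [-0.38  0.43 -0.09  2.22  0.08  0.49  0.72]
```

>>> drive_tool(
  targets=[
    [0, 0, 0, 0, 0, 0.8, 0.4],
    [0, 0, 0, 0, 0, 1.9, 0.4],
    [0, 0, -0.8, 0.1, -0.2, 3, 0.4],
    [0, 0, -1.6, 0.5, -0.9, 3.2, 0.4],
    [0, 0, -2.4, 1, -1.7, 3.2, 0.4],
  ],
)

```text
clock: 20.65
position: [0.4532, 0.0738, 0.1616]
ee_rot: [0.813, 3.031, 0.005]
force: [1.3, 0.1, -1.7]
width: 0.502
gripper_force: 40.0
```

>>> drive_tool(
  targets=[
    [0, 0, -0.54, 0.4, -0.8, 0, 0.4],
    [0, 0, -0.54, 0.8, -1.5, 0, 0.4],
    [0, 0, -0.54, 1.28, -2.3, 0, 0.4],
    [0, 0, -0.54, 1.28, -2.3, 0, 0.4],
    [0, 0, -0.54, 1.28, -2.3, 0, 0.4],
  ],
)

```text
clock: 21.15
position: [0.5029, -0.0194, 0.1588]
ee_rot: [-0.888, -3.013, 0.0]
force: [-0.5, -0.0, -1.1]
width: 0.5
gripper_force: 40.0
```

```bash
python3 go.py .5037 -.0186 .09 .999
```

```text
turn [-0.    -0.009  0.02 ] shift [ 0.019  0.02  -1.721] t 21.15 F [-0.5 -0.  -1.1] j [-0.09  0.31  0.03  1.95 -0.01  0.88  0.94]
```

>>> drive_tool(
  targets=[
    [0, 0, 0.02, 0.02, 0.02, -0.5, 0.4],
    [0, 0, 0.02, 0.02, 0.02, -1, 0.4],
    [0, 0, 0.02, 0.02, 0.02, -1.5, 0.4],
    [0, 0, 0.02, 0.02, 0.02, -1.75, 0.4],
    [0, 0, 0.02, 0.02, 0.02, -1.75, 0.4],
  ],
)

```text
clock: 21.65
position: [0.5026, -0.017, 0.0881]
ee_rot: [-0.88, -3.013, 0.001]
force: [1.0, 0.4, -1.5]
width: 0.495
gripper_force: 40.0
```

>>> drive_tool(
  targets=[
    [0, 0, 0, 0, 0, 0, 0.4],
    [0, 0, 0, 0, 0, 0, 0.4],
  ],
)

```text
clock: 21.85
position: [0.5046, -0.0177, 0.0901]
ee_rot: [0.882, 3.014, 0.001]
force: [-0.8, -0.4, -1.3]
width: 0.499
gripper_force: 40.0
```

```bash
python3 go.py .5037 -.0186 .075 .999
```

```text
turn [-0.003  0.016 -0.026] shift [-0.022 -0.022 -0.377] t 21.85 F [-0.8 -0.4 -1.3] j [-0.09  0.41  0.03  2.02 -0.02  0.71  0.95]
```

>>> drive_tool(
  targets=[
    [0, 0, 0, 0, -0.03, -0.08, 0.4],
    [0, 0, 0, 0, -0.03, -0.16, 0.4],
    [0, 0, 0, 0, -0.03, -0.24, 0.4],
    [0, 0, 0, 0, -0.03, -0.3, 0.4],
    [0, 0, 0, 0, -0.03, -0.3, 0.4],
  ],
)

```text
clock: 22.35
position: [0.5037, -0.0191, 0.0767]
ee_rot: [-0.883, -3.014, 0.0]
force: [0.1, 0.1, -1.5]
width: 0.502
gripper_force: 40.0
```

```bash
python3 go.py .5037 -.0186 .0745 .999;python3 -c "
from cell import arm;s=arm.observe();print(s['position'],s['ft_torque'])"
```

```text
turn [-0.001 -0.009 -0.023] shift [ 0.001  0.014 -0.056] t 22.35 F [ 0.1  0.1 -1.5] j [-0.09  0.43  0.03  2.03 -0.02  0.68  0.95]
[ 0.50367736 -0.01914551  0.07672629] [0.02644047 0.03096502 0.01688588]
```

>>> drive_tool(
  targets=[
    [0, 0, 0, 0, 0, -0.04, 0.4],
    [0, 0, 0, 0, 0, -0.08, 0.4],
    [0, 0, 0, 0, 0, -0.12, 0.4],
    [0, 0, 0, 0, 0, -0.16, 0.4],
  ],
)

```text
clock: 22.75
position: [0.5038, -0.0187, 0.0712]
ee_rot: [-0.882, -3.015, -0.001]
force: [-6.4, 1.6, 17.3]
width: 0.499
gripper_force: 40.0
```

>>> drive_tool(
  targets=[
    [0, 0, 0, 0, 0, -0.04, 0.4],
    [0, 0, 0, 0, 0, -0.08, 0.4],
    [0, 0, 0, 0, 0, -0.12, 0.4],
  ],
)

```text
clock: 23.05
position: [0.5038, -0.0186, 0.0664]
ee_rot: [-0.882, -3.015, -0.001]
force: [-3.6, 3.0, 10.3]
width: 0.499
gripper_force: 40.0
```

```bash
python3 go.py .5037 -.0186 .0577 .999;python3 -c "
from cell import arm;s=arm.observe();print(s['position'],s['ft_torque'],s['gripper_force'])"
```

```text
turn [-0.007 -0.    -0.029] shift [-0.002  0.001 -0.218] t 23.05 F [-3.6  3.  10.3] j [-0.09  0.44  0.02  2.04 -0.02  0.66  0.95]
[ 0.50378471 -0.01863732  0.06643807] [0.51709698 1.0154485  0.08341811] 39.989097118377686
```

>>> drive_tool(
  targets=[
    [0, 0, 0, 0, 0, -0.06, 0.4],
    [0, 0, 0, 0, 0, -0.12, 0.4],
    [0, 0, 0, 0, 0, -0.17, 0.4],
    [0, 0, 0, 0, 0, -0.21, 0.4],
    [0, 0, 0, 0, 0, -0.23, 0.4],
  ],
)

```text
clock: 23.55
position: [0.5037, -0.0187, 0.0576]
ee_rot: [-0.882, -3.015, -0.001]
force: [-9.7, 2.7, 30.0]
width: 0.502
gripper_force: 40.0
```

>>> drive_tool(
  targets=[
    [0, 0, 0, 0, 0, -0.03, 0.4],
    [0, 0, 0, 0, 0, -0.05, 0.4],
    [0, 0, 0, 0, 0, -0.05, 0.4],
  ],
)

```text
clock: 23.85
position: [0.5038, -0.0187, 0.0576]
ee_rot: [0.882, 3.015, 0.001]
force: [-16.5, 2.5, 49.5]
width: 0.497
gripper_force: 40.0
```

```bash
python3 go.py .5037 -.0186 .0577 .999
```

```text
turn [-0.008  0.006 -0.027] shift [-0.002  0.002  0.003] t 23.85 F [-16.5   2.5  49.5] j [-0.09  0.46  0.02  2.05 -0.02  0.63  0.95]
```

The hard stop is at z = 0.0576, exactly the flush height. I'll release, lift and go to the toggle.

>>> drive_tool(
  targets=[
    [0, 0, 0, 0, 0, 0.07, 0.4],
    [0, 0, 0, 0, 0, 0.07, 0.55],
    [0, 0, 0, 0, 0, 0.07, 0.65],
    [0, 0, 0, 0, 0, 0.6, 0.65],
    [0, 0, 0, 0, 0, 1.5, 0.65],
  ],
)

```text
clock: 24.35
position: [0.5025, -0.0195, 0.1132]
ee_rot: [-0.882, -3.011, 0.003]
force: [0.4, 0.3, 0.2]
width: 0.646
gripper_force: 0.0
```

>>> drive_tool(
  targets=[
    [0, 0, 0, 0.7, -0.5, 0.2, 0.4],
    [0, 0, 0, 1.38, -1.06, 0.2, 0.4],
    [0, 0, 0, 1.38, -1.06, 0.2, 0.4],
    [0, 0, 0, 1.38, -1.06, 0.2, 0.4],
  ],
)

```text
clock: 24.75
position: [0.5593, -0.0624, 0.122]
ee_rot: [-0.885, -3.014, 0.001]
force: [-1.1, 0.6, -0.3]
width: 0.405
gripper_force: 0.0
```

```bash
python3 go.py .559 -.0612 .064 .999
```

```text
turn [ 0.003 -0.009 -0.004] shift [-0.007  0.029 -1.45 ] t 24.75 F [-1.1  0.6 -0.3] j [-0.02  0.44  0.05  1.85 -0.03  0.85  1.04]
```

>>> drive_tool(
  targets=[
    [0, 0, 0, 0, 0.02, -0.4, 0.4],
    [0, 0, 0, 0, 0.02, -0.8, 0.4],
    [0, 0, 0, 0, 0.02, -1.2, 0.4],
    [0, 0, 0, 0, 0.02, -1.43, 0.4],
    [0, 0, 0, 0, 0.02, -1.43, 0.4],
  ],
)

```text
clock: 25.25
position: [0.5577, -0.0601, 0.0641]
ee_rot: [-0.881, -3.012, 0.001]
force: [0.2, 0.1, -0.2]
width: 0.398
gripper_force: 0.0
```

>>> drive_tool(
  targets=[
    [0, 0, 0, 0.09, 0.14, 0, 0.4],
    [0, 0, 0, 0.18, 0.28, 0, 0.4],
    [0, 0, 0, 0.27, 0.42, 0, 0.4],
    [0, 0, 0, 0.34, 0.53, 0, 0.4],
    [0, 0, 0, 0.38, 0.59, 0, 0.4],
  ],
)

```text
clock: 25.75
position: [0.5751, -0.0366, 0.0659]
ee_rot: [0.882, 3.014, 0.0]
force: [-1.8, -3.0, 2.0]
width: 0.397
gripper_force: 2.4
```

>>> drive_tool(
  targets=[
    [0, 0, 0, 0.01, 0.02, 0, 0.4],
    [0, 0, 0, 0.02, 0.03, 0, 0.4],
    [0, 0, 0, 0.02, 0.03, 0, 0.4],
  ],
)

```text
clock: 26.05
position: [0.5751, -0.0366, 0.0657]
ee_rot: [0.884, 3.015, -0.001]
force: [-1.6, -5.1, 5.8]
width: 0.399
gripper_force: 3.0
```

```bash
python3 go.py .574 -.0379 .064 .999
```

```text
turn [ 0.006 -0.001 -0.016] shift [-0.027 -0.032 -0.043] t 26.05 F [-1.6 -5.1  5.8] j [-0.06  0.54  0.04  1.87 -0.03  0.74  1.  ]
```

>>> drive_tool(
  targets=[
    [0, 0, 0, -0.06, -0.1, 0, 0.4],
    [0, 0, 0, -0.06, -0.1, 0.5, 0.4],
    [0, 0, 0, -0.06, -0.1, 1.5, 0.4],
    [0, 0, 0, -0.5, 0.6, 2.6, 0.4],
    [0, 0, 0, -1.2, 1.7, 3.6, 0.4],
  ],
)

```text
clock: 26.55
position: [0.5365, 0.0179, 0.1986]
ee_rot: [0.887, 3.012, 0.002]
force: [1.4, 1.2, 1.3]
width: 0.4
gripper_force: 0.0
```

>>> drive_tool(
  targets=[
    [0, 0, 0, -0.5, 1, 0, 0.4],
    [0, 0, 0, -1, 2, 0, 0.4],
    [0, 0, 0, -1.5, 3, 0, 0.4],
    [0, 0, 0, -1.5, 3, 0, 0.4],
  ],
)

```text
clock: 26.95
position: [0.4727, 0.1451, 0.1968]
ee_rot: [-0.868, -3.017, -0.005]
force: [0.4, -0.2, -1.0]
width: 0.397
gripper_force: 0.0
```

```bash
python3 - <<'E'
from cell import arm
import cv2,numpy as np
b=arm.get_image("scene")["pixels"][:,:,::-1]; a=arm.get_image("top")["pixels"][:,:,::-1]
cv2.imwrite("pics/end.png",np.hstack([cv2.resize(b[170:250,325:378],(398,600),interpolation=cv2.INTER_CUBIC),cv2.resize(a[150:245,370:433],(398,600),interpolation=cv2.INTER_CUBIC)]))
from vis import *
p=[.5037,-.0186,.999]
for th in(-.42,.42): print(th,((proj("scene",body(p,[[.03*np.sin(th),-.0695,.05+.03*np.cos(th)]]))-[325,170])*7.5).round())
print(((proj("scene",body(p,[[.036,.052,.051],[-.036,.052,.051],[.023,.033,.081],[-.023,.033,.081]]))-[325,170])*7.5).round())
E
```

```text
-0.42 [[221. 172.]]
0.42 [[151. 173.]]
[[106. 407.]
 [328. 406.]
 [145. 297.]
 [287. 296.]]
```

View pics/end.png

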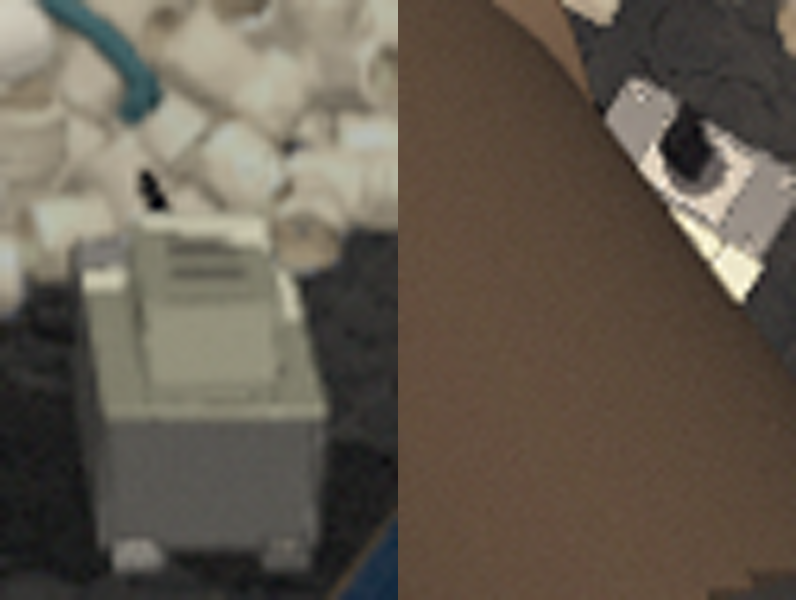

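The left crop shows the cover flush (front flange edge from (106,412) to (325,410), as predicted) and the toggle tip at (150,178), the predicted on position. The arm is clear of everything, so I'll hand in.

```bash
python3 -c "
from cell import arm;print(arm.sign_off())"
```

```text
the job is handed in; nothing more can be done
None
```

The job is handed in at about 27 s of the 62 s allowed: the narrow relay is fully home, the cover is pressed down flush, and the switch went off first and back on last; the sign-off returned no verdict.

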